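# Spin the photo turntable and stop it on its mark

### The arm

A 6-joint arm with a two-finger parallel gripper is mounted at the origin on a cart in front of the work surface, level with it; the furniture and walls round the work are solid. World frame = base frame: x ahead of the robot, y to its left, z up, the work surface at z = 0. Lengths are in m, angles in rad, forces in N, time in s.
With the tool pointing down it reaches from about 0.375 to 0.9 m from the base axis. Payload 3.1 kg.
Tool frame: the origin (TCP) lies between the finger pads; the fingertips stand manip.nose_length ahead of it and the grasp point (between the pads) lies 5 mm behind it (manip.nose_length is the distance from the TCP to the fingertips, in m); z points along the fingers, y is the line along which they close (so a half turn about z gives the same grasp; the last joint's range is limited). The gripper opens to 85 mm and grips with 20 to 120 N. Pads are 22 mm wide; open, the fingers measure 114 mm over their backs; the gripper's body (76 mm by 85 mm) begins 54 mm behind the grasp point. The pads swing forward as they close: fully open they stand 13 mm farther back than shut.
Start: joints at [0.982, 0.527, 1.433, -0, 1.181, -0.178], TCP at [0.25, 0.573, 0.245] pointing down, gripper open.
Joint ranges: [-3.08, 3.08], [-0.75, 2.2], [0.22, 2.44], [-1.43, 4.57], [0, 2.65], [-2.85, 2.85]. Speed limits (rad/s): [2.79, 2.79, 3.14, 3.14, 3.14, 3.14].

### API

Orientations are given as a unit quaternion [x, y, z, w].
In Python, from station import monitor, eyes, job, manip gives the robot as it stands.
- The arm moves only by the shell command python3 -m pendant 'ROWS' [FORCE]. ROWS is JSON, a list that holds one entry, the list of rows, each a list of 7 numbers: the shift along the tool's x, y, z as a fraction of full scale, then the turn, a rotation vector about the tool's x, y, z as a fraction of full scale, then the opening, from 0 (shut) to 1 (fully open). A call has 1 to 20 rows; each row shifts and turns the commanded pose from where the row before left it, along the tool's axes as they then stand; what a row does not reach is not made up. Full scale, the value 1, is 800 mm for a shift and 0.12 rad for a turn. A row lasts 1/10 s, in which the tool goes at most 50 mm and 8.59 degrees, less where a joint would pass 70% of its speed; a pose out of reach is approached as far as the arm can. A call with a number of a shift or a turn outside -1 to 1 is refused whole. A call with a gripper value outside its range is refused whole. The fingers move at their own pace and stop on an object; FORCE is the grip in N (left out, the last holds). Time passes only in rows, so rows that do not move let the fingers close. It gives the time, the measured TCP pose, the force, the opening and the grip force at its end, in the units of the state.
- monitor.sense(): the state, without advancing time (a new reading comes with each control period).
- eyes.snapshot(name): name is "side" or "top"; returns a dict with "pixels" (400x640x3 uint8, red, green, blue), "depth" (400x640 float32, m along the optical axis (not along the pixel's ray), 0 where there is no reading), "intrinsics" (3x3 intrinsics, pixels), "k1" (the pictures are not rectified: a ray, as slopes to the right and down, at radius r is drawn at 1 + k1 r^2 times it, then the intrinsics apply), "eye" and "attitude" of the camera in the world. Camera axes: x right, y down, z forward; pixel columns grow to the right and rows downward; lengths in m; the calibration is good to about 2 mm. A picture is of the moment at which its call begins.
- job.sign_off(): hands the job in; it is judged then, once.
The state is a dict: "t": time; "q": joint angles; "qd": joint speeds; "tau": joint torques, N m; "tcp_pos": TCP position; "tool_rot": TCP orientation; "force": force on the tool from outside, world axes, zero at the start; "ft_torque": the same for the moment, N m; "finger_gap": opening from 0.0 (shut) to 1.0 (fully open); "gripper_force": force on a finger pad.
Only numpy, scipy, OpenCV 4.12 (cv2) and the standard library are available. Lean on these libraries where they do the work, as an engineer would, in place of code of your own. Each camera call takes 0.05 s, during which the arm holds its last target. There are 200 camera calls.

### The job

A model railcar stands on the free-running photo turntable, ready for its turning shot by the phone. With one flick of a fingertip set the disc spinning anticlockwise (seen from above) so that it runs untouched for at least one full turn; then, before it runs down by itself, brake it with a fingertip on the disc so that it comes to rest under the finger with the long zero mark at the pointer, letting go only there, and leave the disc standing still. Leave the railcar untouched on the disc, pick nothing up, and keep clear of the phone stand, the pointer and the other things on the table.

Things in the scene. Friction and masses are not known exactly. Their poses are not given: they have to be found in the camera images.
- spindle (a joint): the disc's upright free-running bearing: how far the disc has turned since the start, rad, growing anticlockwise seen from above and counting whole turns; 0 at the start, whichever way the mark points. Untouched, the disc loses about 3 % of its speed each second and a further 0.1 rad/s each second: a flick to 2 rad/s coasts about 14 rad in some 16 s
- disc_centre (a point): centre of the disc's flat top, 62 mm above the table. The aluminium disc is level and 16 mm thick (underside at 46 mm): a round plate of 98.5 mm radius with six equal rounded finger lobes on its rim, 60 degrees apart. Each lobe is part of a circle of 22 mm radius about a point 90 mm from the disc's centre, so it reaches out to 112 mm
- zero_mark (a point): outer end of the long black zero mark on the disc's top, 108 mm from the disc's centre. The mark is a straight line 8 mm wide and 46 mm long, running radially along the middle of one lobe; the other five lobes carry only hair-fine short graduation lines
- pointer_tip (a point): tip of the fixed steel pointer, a small level cone on a 15 mm thick post, 67 mm high, that stands on the turntable's foot 146 mm from the disc's axis. The tip points at the disc's centre, 118 mm from it and 60 mm above the table, 6 mm outside the lobes. It lies on the far or far-left side of the disc as seen from the robot
- disc: the turning disc (about 1.2 kg, plain aluminium, described at disc_centre); origin at the centre of its underside, x axis through the zero mark, z up
- turntable: the turntable's fixed foot, 74 mm in radius and at most 18 mm high except for the column at its middle, with a flat bar 8 mm high out to the pointer's post; origin on the table at the disc's axis, x axis toward the pointer. Under the rim elsewhere there is only the bare table
- car_on_disc: model railcar 103 mm long, 22 mm wide, 18 mm high that stands loose across the middle of the disc, its long axis (y) square to the zero mark; origin at the centre of its underside. Leave alone
- phone_stand: aluminium easel with a phone in a dark case, about 150 mm wide and 90 mm high, fixed 262 mm from the disc's centre beyond the pointer; origin on the table. Leave alone
- railcar_a: loose railcar 103x22x18 mm lying to the right of the turntable; origin at its underside. Leave alone
- railcar_b: second loose railcar 103x22x18 mm to the right of the turntable; origin at its underside. Leave alone
- pen: black pen 146 mm long lying at the left front; origin at its underside. Leave alone
- eraser: small eraser 43x19x11 mm at the left front; origin at its underside. Leave alone
- tape_roll: roll of masking tape, 100 mm across, 25 mm high, at the right front; origin at its underside. Leave alone
- glue: small white bottle, 38 mm across, 72 mm high, on the right; origin at its underside. Leave alone
- mug: yellow mug 82 mm high, 122 mm over the handle, on the left; origin at its underside. Leave alone

How it is judged:
By the outcome, as a careful person would: the job done as asked, in the order asked, and still so for the second after the job is handed in, with the robot touching nothing.
It also fails if it takes over 64 s, if anything falls off the work surface, if the arm or the gripper's body presses on something with over 40 N, if the wrist force passes 120 N, or if a joint passes its speed limit or range.

## Working session

There is one attempt and no reset: what is moved stays moved. The work goes in short steps, Python scripts to look and compute and a shell command to move; the robot and the scene stay as the last step left them, time stands still between calls to the robot, and variables do not carry over. Pictures are saved under pics/ and viewed, at most 10 in all, crops included, and the job is handed in when it is done.

```bash
mkdir -p pics; ls; python3 - <<'E'
from station import monitor, eyes, job, manip
import cv2
print(manip.nose_length, monitor.sense())
for n in("top","side"):
    s=eyes.snapshot(n); cv2.imwrite(f"pics/{n}0.png",s["pixels"][...,::-1]); print(n,s["intrinsics"],s["k1"],s["eye"],s["attitude"])
E
```

```text
pics
0.014 {'t': 0.0, 'q': array([ 9.81499079e-01,  5.28463169e-01,  1.43390936e+00, -1.36967940e-05,
        1.18143306e+00, -1.78493988e-01]), 'qd': array([-0.00066495,  0.00022857,  0.00048328, -0.00019687,  0.00121336,
       -0.00178797]), 'tau': array([-5.89371175e-04, -4.42348838e+01, -1.78026152e+01, -1.82335521e-04,
        8.42597539e-03, -8.93291201e-06]), 'tcp_pos': array([0.24916891, 0.57242097, 0.24433321]), 'tool_rot': array([ 2.03957687e-01,  9.78979079e-01, -1.02830230e-03, -4.08539151e-04]), 'force': array([-0.09816663, -0.30188505, -0.67404387]), 'ft_torque': array([ 0.00672605, -0.01501555, -0.01812959]), 'gripper_force': 0.0, 'finger_gap': 0.9993473629277803}
top [[505.17891959   0.         319.89927123]
 [  0.         505.17891959 204.37802356]
 [  0.           0.           1.        ]] -0.00863271678125755 [ 0.24911913 -0.05992299  1.59874359] [-0.69870812  0.70952871 -0.05882276  0.07011316]
side [[374.69599775   0.         316.47879592]
 [  0.         374.69599775 196.76071267]
 [  0.           0.           1.        ]] -0.04425427440386871 [ 0.52750554 -0.89071413  0.66108111] [ 0.88857704 -0.02426053  0.00303205 -0.4580754 ]
```

View pics/top0.png

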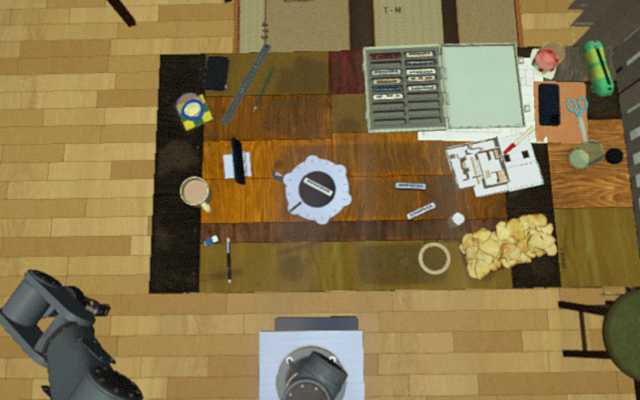

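View pics/side0.png

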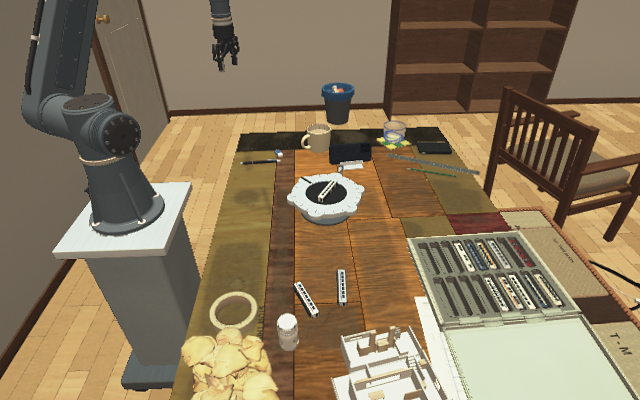

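The top view shows the disc at about (318,190), the zero mark at lower-left near (291,207), and the pointer near (278,175). The phone stand is near (238,160). The pen and eraser are at lower left, the tape is at (435,258), the glue at (457,219), and the railcars are on the right. The side view shows the disc at (326,195).

```bash
cat > h.py <<'E'
import numpy as np, cv2
from scipy.spatial.transform import Rotation as R
from station import monitor, eyes, job, manip
def cast(s,uv,z):
    K=s["intrinsics"]; D=np.array([s["k1"],0,0,0.])
    p=cv2.undistortPoints(np.array(uv,float).reshape(-1,1,2),K,D).reshape(-1,2)
    d=R.from_quat(s["attitude"]).apply(np.c_[p,np.ones(len(p))]); e=np.array(s["eye"])
    return e+d*((z-e[2])/d[:,2])[:,None]
def rectify(s,c,z,half=.16,n=640):
    "metric top-down picture of plane z about c; up=+x, left=+y"
    a=np.linspace(half,-half,n); X,Y=np.meshgrid(c[0]+a,c[1]+a,indexing='ij')
    P=np.stack([X,Y,0*X+z],-1).reshape(-1,3)-np.array(s["eye"])
    q=R.from_quat(s["attitude"]).inv().apply(P)[:,:2]/R.from_quat(s["attitude"]).inv().apply(P)[:,2:]
    q=q*(1+s["k1"]*(q**2).sum(1,keepdims=True)); K=s["intrinsics"]
    m=(q*[K[0,0],K[1,1]]+K[:2,2]).reshape(n,n,2).astype(np.float32)
    return cv2.remap(s["pixels"],m,None,cv2.INTER_CUBIC)
E
python3 - <<'E'
from h import *
for n,win in(("top",(270,140,365,235)),("side",(280,165,372,230))):
    s=eyes.snapshot(n); p=s["pixels"].astype(int); a,b,c,d=win
    m=np.zeros(p.shape[:2],np.uint8); w=p[b:d,a:c]
    m[b:d,a:c]=(w.min(2)>150)&(w[...,2]>=w[...,0]-10)
    k,l,st,ce=cv2.connectedComponentsWithStats(m); i=1+st[1:,4].argmax()
    cs=max(cv2.findContours((l==i).astype(np.uint8),0,cv2.CHAIN_APPROX_NONE)[0],key=cv2.contourArea)
    hull=cs.reshape(-1,2); w=cast(s,hull,.062)[:,:2]
    (cx,cy),r=cv2.minEnclosingCircle(w.astype(np.float32)); print(n,st[i],"enclosing",cx,cy,r,"fit", np.linalg.lstsq(np.c_[2*w,np.ones(len(w))],(w**2).sum(1),rcond=None)[0])
    if n=="top": c=(cx,cy)
    im=rectify(s,c,.062); cv2.imwrite(f"pics/r_{n}.png",im[...,::-1])
a=cv2.imread("pics/r_top.png");b=cv2.imread("pics/r_side.png")
cv2.imwrite("pics/r.png",cv2.resize(np.hstack([a,b]),(800,400)))
E
```

```text
top [ 283  155   69   69 2158] enclosing 0.5821602940559387 -0.02829436957836151 0.1110200360417366 fit [ 0.58388795 -0.03013415 -0.33196397]
side [ 287  173   77   44 1540] enclosing 0.5837703347206116 -0.03224390745162964 0.11056685447692871 fit [ 0.58453622 -0.032913   -0.33317946]Traceback (most recent call last):
  File "<stdin>", line 11, in <module>
  File "h.py", line 11, in rectify
    a=np.linspace(half,-half,n); X,Y=np.meshgrid(c[0]+a,c[1]+a,indexing='ij')
                                                 ~^^^
TypeError: 'int' object is not subscriptable
```

```bash
python3 - <<'E'
from h import *
L=[]
for n in("top","side"):
    s=eyes.snapshot(n); L.append(rectify(s,(.583,-.030),.062,.16,400))
cv2.imwrite("pics/r.png",np.hstack(L)[...,::-1])
E
```

```text
(no output)
```

View pics/r.png

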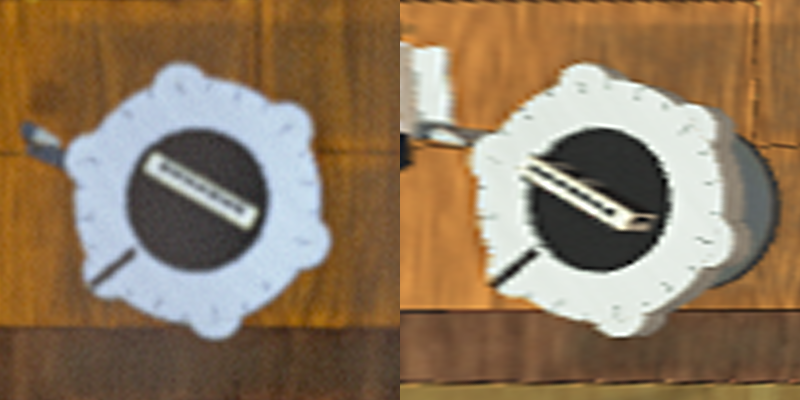

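The rectified views (0.8 mm/px, up = +x, left = +y) show the disc centre at about (198,200), the mark's outer end at (92,286), and the pointer at about (62,158), with its post further to the upper left. I'll zoom in on the pointer and compute the mark angle.

```bash
cat >> h.py <<'E'
C=(.583,-.0284)
def mark(s,C=C,half=.16,n=640):
    "angle of zero mark, deg (world, ccw from +x), and contrast"
    g=cv2.cvtColor(rectify(s,C,.062,half,n),cv2.COLOR_RGB2GRAY).astype(np.float32)
    a=np.radians(np.arange(0,360,.25)); r=np.arange(.074,.104,.001)[:,None]; k=(n-1)/2/half
    u=((n-1)/2-k*r*np.sin(a)).astype(np.float32); v=((n-1)/2-k*r*np.cos(a)).astype(np.float32)
    p=np.percentile(cv2.remap(g,u,v,cv2.INTER_LINEAR),70,axis=0)
    q=np.maximum(0,130-p); i=q.argmax(); j=(np.arange(-24,25)+i)%1440; d=(np.arange(-24,25)*.25)
    return (i*.25+(q[j]*d).sum()/max(q[j].sum(),1e-6))%360, p.min()
E
python3 - <<'E'
from h import *
L=[]
for n in("top","side"):
    s=eyes.snapshot(n)
    g=cv2.cvtColor(rectify(s,C,.062,.16,640),cv2.COLOR_RGB2GRAY)
    print(n,mark(s))
    # dark inner circle
    m=((g<90).astype(np.uint8)); yy,xx=np.mgrid[:640,:640]; m[(yy-320)**2+(xx-320)**2>140**2]=0
    cs=max(cv2.findContours(cv2.morphologyEx(m,cv2.MORPH_CLOSE,np.ones((25,25))),0,1)[0],key=cv2.contourArea)
    h=cv2.convexHull(cs); print("ellipse(px .5mm)",cv2.fitEllipse(h))
    t=np.radians(72); P=(C[0]+.125*np.cos(t),C[1]+.125*np.sin(t))
    L.append(rectify(s,P,.060,.05,400))
cv2.imwrite("pics/p.png",np.hstack(L)[...,::-1])
E
```

```text
top (np.float64(129.0112109586001), np.float32(84.52383))
ellipse(px .5mm) ((318.2257385253906, 319.8650817871094), (223.13162231445312, 224.3821563720703), 47.9510498046875)
side (np.float64(129.39827356517995), np.float32(43.5001))
ellipse(px .5mm) ((320.7767333984375, 320.1524353027344), (226.7718963623047, 229.79449462890625), 32.30025100708008)
```

View pics/p.png

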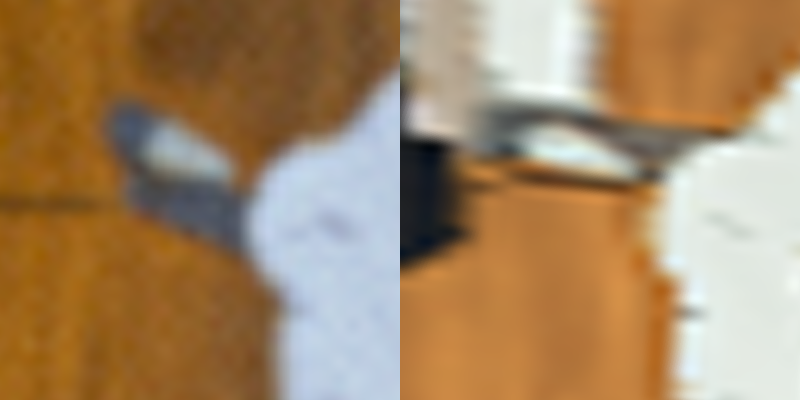

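The pointer tip is at (235,180) in the top crop and (640,175) in the side crop, so the pointer is at about 68° (r = 118 mm, which fits). The mark is at 129.2°, so the disc must end at +298.8° plus whole turns. I'll flick the lobe at 249°.

```bash
cat >> h.py <<'E'
C=(.583,-.0282)
def to(P):
    s=monitor.sense(); r=R.from_quat(s["tool_rot"]); d=r.inv().apply(np.array(P)-s["tcp_pos"])
    m=r.as_matrix(); print("t",round(s["t"],2),"tcp",s["tcp_pos"].round(4),"x-axis",np.degrees(np.arctan2(m[1,0],m[0,0])).round(1),"tilt z",m[:,2].round(3),"F",s["force"].round(1),"shift/800mm",(d/.8).round(4))
def pol(r,a,z): a=np.radians(a); return [C[0]+r*np.cos(a),C[1]+r*np.sin(a),z]
E
python3 -c "
from h import *
to(pol(.120,221,.114))"
```

```text
t 0.4 tcp [0.2495 0.5729 0.2452] x-axis 156.5 tilt z [-0. -0. -1.] F [0.6 1.  0.1] shift/800mm [-0.6178 -0.6578  0.1641]
```

```bash
python3 -m pendant '[[[-0.02,-0.02,0,0,0,0,0],[-0.037,-0.04,0,0,0,0,0],[-0.037,-0.04,0,0,0,0,0],[-0.037,-0.04,0,0,0,0,0],[-0.037,-0.04,0,0,0,0,0],[-0.037,-0.04,0,0,0,0,0],[-0.037,-0.04,0,0,0,0,0],[-0.037,-0.04,0,0,0,0,0],[-0.037,-0.04,0,0,0,0,0],[-0.037,-0.04,0,0,0,0,0],[-0.037,-0.04,0,0,0,0,0],[-0.037,-0.04,0,0,0,0,0],[-0.037,-0.04,0,0,0,0,0],[-0.037,-0.04,0,0,0,0,0],[-0.037,-0.04,0,0,0,0,0],[-0.037,-0.04,0,0,0,0,0],[-0.02,-0.02,0.05,0,0,0,0],[0,0,0.05,0,0,-0.8,0],[0,0,0,0,0,0,0],[0,0,0,0,0,0,0]]]' 20
python3 -c "
from h import *
to(pol(.120,221,.114))"
```

```text
t: 2.4
tcp_pos: [0.481, -0.0862, 0.1653]
tool_rot: [0.158, 0.987, 0.0, -0.001]
force: [-0.2, -0.1, 0.1]
finger_gap: -0.002
gripper_force: 0.0
t 2.4 tcp [ 0.481  -0.0862  0.1653] x-axis 161.9 tilt z [-0.002  0.001 -1.   ] F [-0.2 -0.1  0.1] shift/800mm [-0.0217 -0.0202  0.064 ]
```

```bash
python3 -m pendant '[[[-0.022,-0.02,0,0,0,0,0],[0,0,0.032,0,0,0,0],[0,0,0.032,0,0,0,0],[0,0,0,0,0,0,0],[0,0,0,0,0,0,0]]]'
python3 - <<'E'
from h import *
to(pol(.120,221,.056))
a=eyes.snapshot("top"); b=eyes.snapshot("side")
print(mark(b))
cv2.imwrite("pics/q.png",np.hstack([rectify(a,C,.1,.16,400),rectify(b,C,.1,.16,400)])[...,::-1])
E
```

```text
t: 2.9
tcp_pos: [0.4942, -0.1069, 0.1159]
tool_rot: [0.157, 0.988, -0.0, 0.001]
force: [0.4, -0.2, 0.1]
finger_gap: -0.002
gripper_force: 0.0
t 2.9 tcp [ 0.4942 -0.1069  0.1159] x-axis 162.0 tilt z [ 0.002 -0.001 -1.   ] F [ 0.4 -0.2  0.1] shift/800mm [ 0.0022 -0.0007  0.0749]
(np.float64(129.4160017713725), np.float32(46.518066))
```

View pics/q.png

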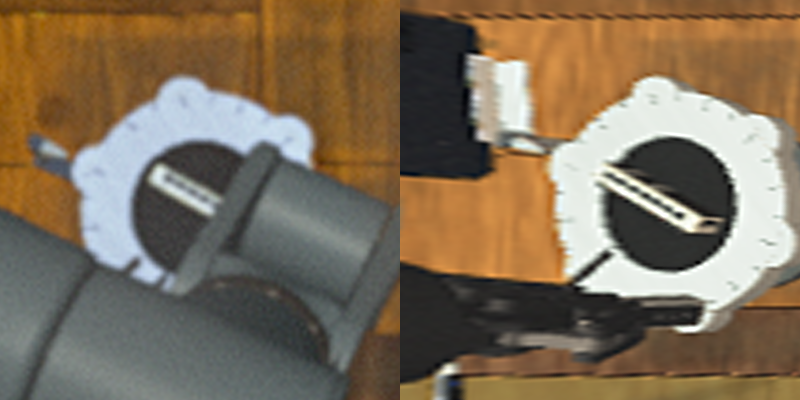

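```bash
python3 -m pendant '[[[0,0,0.037,0,0,0,0],[0,0,0.037,0,0,0,0],[0,0,0,0,0,-0.9,0],[0,0,0,0,0,0,0],[0,0,0,0,0,0,0]]]'
python3 - <<'E'
from h import *
to(pol(.118,230,.056))
m=R.from_quat(monitor.sense()["tool_rot"])
p=pol(.118,230,.056)
for r,a in[(.118,232),(.118,234),(.118,236),(.118,239),(.118,244),(.118,251.5),(.118,261),(.119,272.5),(.15,281),(.195,284)]:
    n=pol(r,a,.056); print(r,a,(m.inv().apply(np.subtract(n,p))/.8).round(4)); p=n
E
```

```text
t: 3.5
tcp_pos: [0.4943, -0.1075, 0.0562]
tool_rot: [0.104, 0.995, -0.0, 0.001]
force: [-0.2, 0.3, 0.1]
finger_gap: -0.003
gripper_force: 0.0
t 3.5 tcp [ 0.4943 -0.1075  0.0562] x-axis 168.0 tilt z [ 0.003 -0.001 -1.   ] F [-0.2  0.3  0.1] shift/800mm [-0.0186 -0.0103  0.0003]
0.118 232 [-0.0046 -0.0023  0.    ]
0.118 234 [-0.0047 -0.0022  0.    ]
0.118 236 [-0.0047 -0.002   0.    ]
0.118 239 [-0.0072 -0.0027  0.    ]
0.118 244 [-0.0123 -0.0037  0.    ]
0.118 251.5 [-0.019  -0.0034  0.0001]
0.118 261 [-0.0244 -0.0008  0.0001]
0.119 272.5 [-0.0295  0.0033  0.0001]
0.15 281 [-0.036  -0.0286  0.0001]
0.195 284 [-0.0336 -0.0465  0.0001]
```

```bash
python3 -m pendant '[[[-0.009,-0.005,0,0,0,0,0],[-0.0095,-0.005,0,0,0,0,0],[-0.0047,-0.0022,0,0,0,0,0],[-0.0047,-0.0022,0,0,0,0,0],[-0.0047,-0.002,0,0,0,0,0],[-0.0072,-0.0027,0,0,0,0,0],[-0.0123,-0.0037,0,0,0,0,0],[-0.019,-0.0034,0,0,0,0,0],[-0.0244,-0.0008,0,0,0,0,0],[-0.0295,0.0033,0,0,0,0,0],[-0.02,-0.035,0,0,0,0,0],[0,-0.05,0,0,0,0,0],[0,0,-0.04,0,0,0,0],[0,0,-0.04,0,0,0,0],[0,0,-0.04,0,0,0,0]]]'
python3 - <<'E'
from h import *
for i in range(2):
    s=eyes.snapshot("side"); t=monitor.sense()["t"]; print(t,mark(s))
to(pol(.084,185,.12))
E
```

```text
t: 5.0
tcp_pos: [0.5891, -0.2169, 0.1515]
tool_rot: [0.104, 0.995, 0.0, -0.0]
force: [-0.4, 0.4, 0.8]
finger_gap: -0.001
gripper_force: 0.0
5.05 (np.float64(221.3367698886265), np.float32(32.98242))
5.1 (np.float64(226.854848399593), np.float32(29.534765))
t 5.1 tcp [ 0.5924 -0.2183  0.1558] x-axis 168.1 tilt z [ 0.009 -0.005 -1.   ] F [-0.1  0.3  0.2] shift/800mm [0.1613 0.1997 0.0425]
```

```bash
python3 -m pendant '[[[0.032,0.04,0,0,0,0,0],[0.032,0.04,0,0,0,0,0],[0.032,0.04,0,0,0,0,0],[0.032,0.04,0,0,0,0,0],[0.032,0.04,0,0,0,0,0],[0,0,0.04,0,0,0,0],[0,0,0,0,0,0,0],[0,0,0,0,0,0,0]]]'
python3 - <<'E'
from h import *
for i in range(2):
    s=eyes.snapshot("side"); t=monitor.sense()["t"]; print(t,mark(s))
to(pol(.084,185,.080))
cv2.imwrite("pics/b.png",rectify(s,C,.062,.2,480)[...,::-1])
E
```

```text
t: 5.9
tcp_pos: [0.4969, -0.0334, 0.1185]
tool_rot: [0.103, 0.995, 0.0, -0.001]
force: [-0.4, -0.4, 0.1]
finger_gap: -0.001
gripper_force: 0.0
5.95 (np.float64(317.01472312669364), np.float32(36.676952))
6.0 (np.float64(322.1948170283481), np.float32(53.46621))
t 6.0 tcp [ 0.4978 -0.0341  0.1194] x-axis 168.1 tilt z [ 0.002 -0.001 -1.   ] F [ 0.7 -0.1  1.5] shift/800mm [-0.0021 -0.0013  0.0493]
```

View pics/b.png

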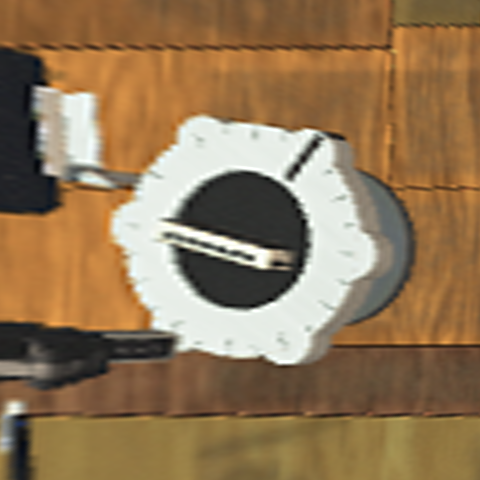

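The tracker works: the mark is at (303,160) in the rectified frame and the arm is clear at lower left. The disc is at about 1.8 rad/s and the car hasn't moved. I'll lower the finger to hover just above the disc.

```bash
python3 -m pendant '[[[-0.002,-0.001,0.024,0,0,0,0],[0,0,0.022,0,0,0,0],[0,0,0,0,0,0,0],[0,0,0,0,0,0,0],[0,0,0,0,0,0,0],[0,0,0,0,0,0,0],[0,0,0,0,0,0,0],[0,0,0,0,0,0,0],[0,0,0,0,0,0,0],[0,0,0,0,0,0,0],[0,0,0,0,0,0,0],[0,0,0,0,0,0,0],[0,0,0,0,0,0,0],[0,0,0,0,0,0,0],[0,0,0,0,0,0,0],[0,0,0,0,0,0,0],[0,0,0,0,0,0,0],[0,0,0,0,0,0,0],[0,0,0,0,0,0,0],[0,0,0,0,0,0,0]]]'
python3 - <<'E'
from h import *
for i in range(2):
    t=monitor.sense()["t"]; s=eyes.snapshot("side"); print(t,mark(s))
to(pol(.084,185,.076))
E
```

```text
t: 8.0
tcp_pos: [0.4979, -0.0343, 0.0821]
tool_rot: [0.103, 0.995, -0.0, 0.0]
force: [-1.3, 0.3, 0.3]
finger_gap: 0.0
gripper_force: 0.0
8.0 (np.float64(161.4085538889216), np.float32(61.715622))
8.05 (np.float64(164.8231327226171), np.float32(73.70702))
t 8.1 tcp [ 0.4979 -0.0343  0.0821] x-axis 168.1 tilt z [-0.  0. -1.] F [0.3 0.2 0.3] shift/800mm [-0.002  -0.0011  0.0076]
```

```bash
python3 -m pendant '[[[-0.002,-0.001,0.005,0,0,0,0],[0,0,0,0,0,0,0],[0,0,0,0,0,0,0],[0,0,0,0,0,0,0],[0,0,0,0,0,0,0],[0,0,0,0,0,0,0],[0,0,0,0,0,0,0],[0,0,0,0,0,0,0],[0,0,0,0,0,0,0],[0,0,0,0,0,0,0],[0,0,0,0,0,0,0],[0,0,0,0,0,0,0],[0,0,0,0,0,0,0],[0,0,0,0,0,0,0],[0,0,0,0,0,0,0],[0,0,0,0,0,0,0],[0,0,0,0,0,0,0],[0,0,0,0,0,0,0],[0,0,0,0,0,0,0],[0,0,0,0,0,0,0]]]'
python3 - <<'E'
from h import *
for i in range(2):
    t=monitor.sense()["t"]; s=eyes.snapshot("side"); print(t,mark(s))
to(pol(.084,185,.076))
E
```

```text
t: 10.1
tcp_pos: [0.4993, -0.0354, 0.0781]
tool_rot: [0.103, 0.995, -0.0, 0.0]
force: [0.3, 0.4, 0.8]
finger_gap: -0.001
gripper_force: 0.0
10.1 (np.float64(332.0080163901926), np.float32(65.51758))
10.15 (np.float64(335.8565391830597), np.float32(73.15898))
t 10.2 tcp [ 0.4993 -0.0354  0.0781] x-axis 168.2 tilt z [ 0. -0. -1.] F [-0.1  0.3 -0.1] shift/800mm [-0.     -0.0001  0.0026]
```

```bash
python3 -m pendant '[[[0,0,0,0,0,0,0],[0,0,0,0,0,0,0],[0,0,0,0,0,0,0],[0,0,0,0,0,0,0],[0,0,0,0,0,0,0],[0,0,0,0,0,0,0],[0,0,0,0,0,0,0],[0,0,0,0,0,0,0],[0,0,0,0,0,0,0],[0,0,0.0019,0,0,0,0],[0,0,0.0019,0,0,0,0],[0,0,0.001,0,0,0,0],[0,0,0,0,0,0,0]]]'
python3 - <<'E'
from h import *
for i in range(2):
    t=monitor.sense()["t"]; s=eyes.snapshot("side"); print(t,mark(s))
to(pol(.084,185,.076))
E
```

```text
t: 11.5
tcp_pos: [0.4994, -0.0356, 0.076]
tool_rot: [0.103, 0.995, -0.0, 0.0]
force: [-2.5, 0.0, 16.6]
finger_gap: 0.002
gripper_force: 8.0
11.5 (np.float64(53.88670377280714), np.float32(28.142479))
11.55 (np.float64(53.88807114758431), np.float32(27.707813))
t 11.6 tcp [ 0.4994 -0.0356  0.076 ] x-axis 168.2 tilt z [ 0.001 -0.001 -1.   ] F [-2.4  1.  16.3] shift/800mm [0.0002 0.0001 0.    ]
```

The disc stopped under the finger at 53.9°, held at 16 N and 14° short of the pointer. I'll guide it forward under the pressed finger.

```bash
python3 -m pendant '[[[-0.0004,-0.0013,0,0,0,-0.11,0],[-0.0008,-0.0026,0,0,0,-0.218,0],[-0.0008,-0.0026,0,0,0,-0.218,0],[-0.0008,-0.0026,0,0,0,-0.218,0],[-0.0008,-0.0026,0,0,0,-0.218,0],[-0.0008,-0.0026,0,0,0,-0.218,0],[-0.0008,-0.0026,0,0,0,-0.218,0],[-0.0008,-0.0026,0,0,0,-0.218,0],[-0.0004,-0.0013,0,0,0,-0.11,0],[0,0,0,0,0,0,0],[0,0,0,0,0,0,0]]]'
python3 - <<'E'
from h import *
for i in range(2):
    t=monitor.sense()["t"]; s=eyes.snapshot("side"); print(t,mark(s))
to(pol(.0839,199.2,.076))
cv2.imwrite("pics/c.png",rectify(s,C,.062,.16,600)[...,::-1])
E
```

```text
t: 12.7
tcp_pos: [0.5032, -0.053, 0.076]
tool_rot: [-0.002, 1.0, -0.001, 0.001]
force: [-1.8, -0.2, 14.4]
finger_gap: -0.0
gripper_force: 7.4
12.7 (np.float64(66.23137611229933), np.float32(24.556833))
12.75 (np.float64(66.22726432869266), np.float32(25.679882))
t 12.8 tcp [ 0.5032 -0.0529  0.076 ] x-axis -179.8 tilt z [ 0.002 -0.001 -1.   ] F [-2.6 -0.4 14.1] shift/800mm [-0.0007 -0.0036 -0.    ]
```

View pics/c.png

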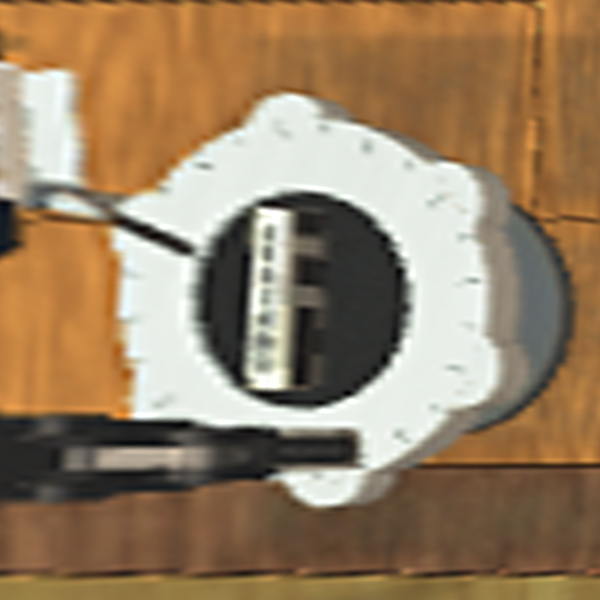

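The mark, from (195,252) to (112,205), nearly lines up with the pointer. The car hasn't moved. I'll check the alignment per radius before the last small correction.

```bash
python3 - <<'E'
from h import *
for n in("side","top"):
    s=eyes.snapshot(n); g=cv2.cvtColor(rectify(s,C,.062,.16,640),cv2.COLOR_RGB2GRAY).astype(np.float32); k=639/2/.16
    a=np.radians(np.arange(45,90,.25))
    out=[]
    for r in np.arange(.064,.126,.004):
        v=cv2.remap(g,(319.5-k*r*np.sin(a)).astype(np.float32)[None],(319.5-k*r*np.cos(a)).astype(np.float32)[None],1)[0]
        q=np.maximum(0,np.percentile(v,60)*.6-v); out.append((round(r*1e3),round(float((q*np.degrees(a)).sum()/max(q.sum(),1e-6)),1),int(v.min())))
    print(n,mark(s),out)
P=pol(.125,68,.06)
a,b=eyes.snapshot("top"),eyes.snapshot("side")
cv2.imwrite("pics/d.png",np.hstack([rectify(x,pol(.1,67,0)[:2],.061,.05,400) for x in(a,b)])[...,::-1])
E
```

```text
side (np.float64(66.2275710253253), np.float32(25.760742)) [(64, 65.9, 61), (68, 66.1, 21), (72, 65.9, 21), (76, 65.9, 21), (80, 65.8, 23), (84, 66.1, 4), (88, 66.1, 25), (92, 66.1, 8), (96, 66.2, 16), (100, 66.1, 30), (104, 66.3, 20), (108, 66.7, 48), (112, 0.0, 89), (116, 64.2, 84), (120, 69.6, 79), (124, 70.1, 75)]
top (np.float64(223.0118004935007), np.float32(74.3123)) [(64, 0.0, 161), (68, 66.3, 87), (72, 66.6, 70), (76, 66.6, 71), (80, 66.3, 69), (84, 66.4, 75), (88, 66.5, 82), (92, 66.5, 75), (96, 66.5, 69), (100, 66.5, 72), (104, 0.0, 81), (108, 0.0, 81), (112, 0.0, 76), (116, 0.0, 81), (120, 0.0, 83), (124, 0.0, 78)]
```

View pics/d.png

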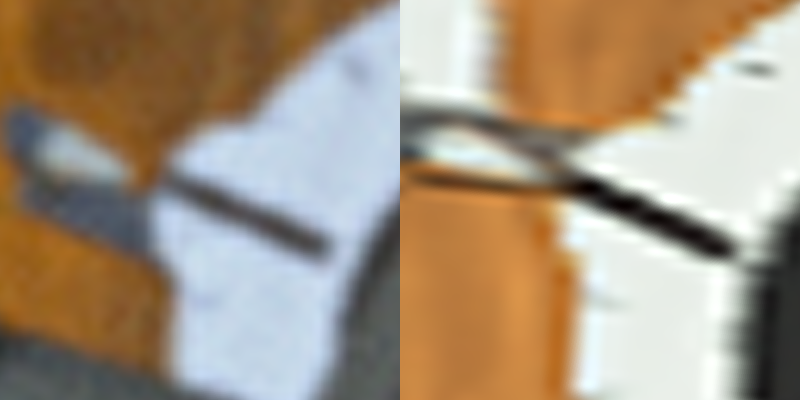

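The top crop has the tip at about (132,178) and the mark's line passing about 14 px (1.6°) above it. The side crop has the tip at about (550,172), about 0.6° off. I'll nudge +1.5°.

```bash
python3 -m pendant '[[[-0.0004,-0.0013,0,0,0,-0.11,0],[-0.0004,-0.0013,0,0,0,-0.11,0],[0,0,0,0,0,0,0],[0,0,0,0,0,0,0],[0,0,0,0,0,0,0],[0,0,0,0,0,0,0]]]'
python3 - <<'E'
from h import *
t=monitor.sense()["t"]; s=eyes.snapshot("side"); print(t,mark(s)); to(pol(.0839,199.2,.076))
E
```

```text
t: 13.6
tcp_pos: [0.5039, -0.055, 0.076]
tool_rot: [-0.015, 1.0, -0.001, 0.001]
force: [-2.7, 0.5, 15.3]
finger_gap: -0.006
gripper_force: 7.3
13.6 (np.float64(67.5749060336604), np.float32(25.297655))
t 13.65 tcp [ 0.5039 -0.055   0.076 ] x-axis -178.3 tilt z [ 0.002 -0.001 -1.   ] F [-2.8 -0.3 14.4] shift/800mm [ 0.0002 -0.0009 -0.    ]
```

```bash
python3 -m pendant '[[[0,0,-0.0008,0,0,0,0],[0,0,-0.0008,0,0,0,0],[0,0,-0.0008,0,0,0,0],[0,0,-0.0008,0,0,0,0],[0,0,-0.002,0,0,0,0],[0,0,-0.004,0,0,0,0],[0,0,-0.02,0,0,0,0],[0,0,-0.04,0,0,0,0],[0,0,-0.04,0,0,0,0],[0,0,0,0,0,0,0],[0,0,0,0,0,0,0],[0,0,0,0,0,0,0],[0,0,0,0,0,0,0]]]'
python3 - <<'E'
from h import *
for i in range(3):
    t=monitor.sense()["t"]; s=eyes.snapshot("side"); print(t,mark(s))
E
python3 -m pendant '[[[0,0,0,0,0,0,0],[0,0,0,0,0,0,0],[0,0,0,0,0,0,0],[0,0,0,0,0,0,0],[0,0,0,0,0,0,0],[0,0,0,0,0,0,0]]]'
python3 - <<'E'
from h import *
s=eyes.snapshot("side"); print(mark(s)); a=eyes.snapshot("top")
cv2.imwrite("pics/e.png",np.hstack([rectify(a,C,.062,.16,400),rectify(s,C,.062,.16,400)])[...,::-1])
E
```

```text
t: 14.95
tcp_pos: [0.5022, -0.0543, 0.1604]
tool_rot: [-0.015, 1.0, 0.0, -0.001]
force: [-0.2, -0.5, -0.4]
finger_gap: 0.002
gripper_force: 0.0
14.95 (np.float64(67.11804124214538), np.float32(23.033789))
15.0 (np.float64(67.12035773922123), np.float32(23.64629))
15.05 (np.float64(67.1176544830688), np.float32(23.463476))
t: 15.7
tcp_pos: [0.5032, -0.0546, 0.1617]
tool_rot: [-0.015, 1.0, -0.0, 0.0]
force: [-0.1, 0.3, -0.2]
finger_gap: -0.002
gripper_force: 0.0
(np.float64(67.12300643052666), np.float32(22.629297))
```

View pics/e.png

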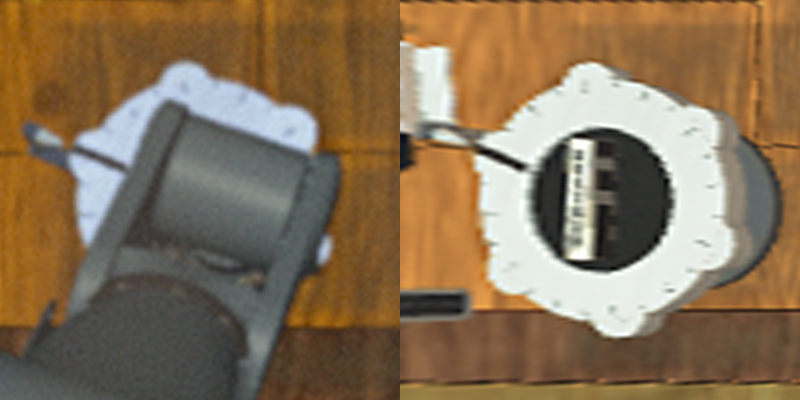

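The disc is still, with the mark's end meeting the pointer at about (75,150) in the top crop and (475,145) in the side crop. The car is in place and the finger is clear.

```bash
python3 -c "
from station import job
print(job.sign_off())"
```

```text
the job is handed in; nothing more can be done
None
```

The job is handed in: one flick spun the disc to about 2 rad/s and it ran untouched for more than one full turn. I braked it with a fingertip about 14° short and guided it on under the finger to the pointer. It slipped back about 0.5° as the finger lifted, and now stands still with the zero mark within about 1° of the pointer, the railcar not visibly shifted on the disc and nothing else touched.

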